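Test and release the stop of the stage turntable

TASK

Test the turntable's emergency stop on the sound table: press the red mushroom on the yellow box in until it latches, then twist it clockwise (seen from above) by pushing one side of its rib with the fingers until it jumps up, and let go so that it turns back by itself. Touch and push only: do not take the rib between the fingers, do not press the green start button, and leave the other things on the table where they stand.

Things in the scene. Friction and masses are not known exactly. Their poses are not given: they have to be found in the camera images.
- stop_press (a joint): press travel of the red mushroom, m: 0 = fully up, 0.006 = fully in (hard stop). It snaps over at mid travel: short of 0.003 it jumps back up, past it it goes on down by itself and stays latched. Starting it takes about 4 N straight down, less after that
- stop_twist (a joint): twist of the red mushroom about its vertical axis, rad: 0 at rest, growing clockwise seen from above, hard stop at 0.75. A light spring turns it back when let go. While latched, the twist cams it upward until it jumps up at 0.4 to 0.7 rad; this takes about 0.05 N m (3 N sideways at a rib end, up to 8 N when the head rubs on the fingers as it rises).
- cap_top (a point): centre of the flat top of the red mushroom's round head, on the twist axis at the foot of the rib; moves with the head. z up, x along the rib. Head: 60 mm in diameter, 14 mm thick, top 88 mm above the table when up, 82 when latched. The rib (white top, red sides) stands across its middle along x: 58 mm long, 24 mm high, 8 mm thick at the top, 14 mm thick (52 mm long) over its lower 20 mm
- rib_end (a point): point on the top edge of the rib, 22 mm from the twist axis and 24 mm above the disc's top, on the cap_top x side; turns and sinks with the head
- stop_box: the yellow stop box, 96 x 96 x 56 mm (62 mm with the black collar), fixed to the table, red mushroom on top; origin at the centre of its underside, z up. The mushroom's axis is its z axis; at rest the rib runs along its x
- rib_left: the side plate of the rib on its +y side (52 x 20 mm, 3 mm thick); origin on the twist axis 26 mm below the disc's top, axes as cap_top
- rib_right: the side plate of the rib on its -y side, made the same way; origin and axes as rib_left
- start (a joint): travel of the green start button, in m: 0 = up, 0.006 = pressed; a light spring brings it back
- start_box: the grey start box, 96 x 96 x 56 mm, fixed to the table, with a small green button (32 mm across) in a black housing on top; origin at the centre of its underside
- mug: a dark green mug, 80 mm wide, 95 mm high; loose; origin at the centre of its underside, z up
- bottle: a green glass bottle, 64 mm wide, 190 mm high; loose; origin at the centre of its underside, z up
- bell: a brass hand bell with a wooden handle, 68 mm wide, 129 mm high, standing on its rim; loose; origin at the centre of its underside, z up
- tape: a roll of black tape lying flat, 100 mm wide, 48 mm high; loose; origin at the centre of its underside, z up
- clapper: a wooden clapper block, 100 x 38 x 30 mm, lying along its own x; loose; origin at the centre of its underside, z up
- shaker: an orange can used as a sound shaker, 66 mm wide, 100 mm high, standing; loose; origin at the centre of its underside, z up

How it is judged (in metres and radians):
On the way, in this order (a step that is already met when the one before it is completed fails the run):
1. the mushroom is pressed in, past its latch (at least 4.5 mm), with the head not twisted (value of joint stop_press above 0.0045 m and value of joint stop_twist below 0.2 rad), for 0.2 s.
2. the mushroom is twisted clockwise (at least 0.15 rad) and rises to within 2.5 mm of fully up (value of joint stop_twist above 0.15 rad and value of joint stop_press below 0.0025 m), for 0.02 s.
At the end, for the whole second after the job is handed in: The red mushroom is fully up (within 1.5 mm), turned back to its rest angle (within 0.1 rad) and stays so; the green button is up; every loose thing is within 25 mm of where it started and upright (0.35 rad) (value of joint each of stop_press, start below 0.0015 m and value of joint stop_twist below 0.1 rad and distance of each of mug, bottle, bell, tape, clapper, shaker from where it was at the start of the episode below 0.025 m and angle between each of mug, bottle, bell, tape, clapper, shaker's own z axis and vertical below 0.35 rad); the robot touches nothing.
It fails at once if the rib is taken between the fingers (pressed from both sides at once) (contact force between the fingers and rib_left above 0.8 N and contact force between the fingers and rib_right above 0.8 N).
It fails at once if the green start button is pressed (value of joint start above 0.0025 m).
It fails at once if a loose thing is lifted, carried or knocked away (25 mm) or tipped (0.35 rad) (distance of any of mug, bottle, bell, tape, clapper, shaker from where it was at the start of the episode above 0.025 m or angle between any of mug, bottle, bell, tape, clapper, shaker's own z axis and vertical above 0.35 rad).
It also fails if it takes over 48 s, if anything falls off the work surface, if the arm or the gripper's body presses on something with over 40 N, if the wrist force passes 120 N, or if a joint passes its speed limit or range.

ROBOT

A 6-joint arm with a two-finger parallel gripper is mounted at the origin on the work surface. World frame = base frame: x ahead of the robot, y to its left, z up, the work surface at z = 0. Lengths are in mm, angles in rad, forces in N, time in s.
With the tool pointing down it reaches from about 250 to 800 mm from the base axis. Payload 3.9 kg.
Tool frame: the origin (TCP) lies at the very end of the fingers, on their centre line; the grasp point (between the pads) lies 19 mm behind it; z points along the fingers, y is the direction in which the jaws open and shut (so a half turn about z gives the same grasp; the last joint's range is limited). The gripper opens to 85 mm and grips with 20 to 120 N. Pads are 22 mm wide; open, the fingers measure 114 mm over their backs; the gripper's body (76 mm by 85 mm) begins 54 mm behind the grasp point. The pads swing forward as they close: fully open they stand 13 mm farther back than shut.
Start: joints at [1.323, 0.26, -0.138, 1.173, 0, 1.571], TCP at [128.764, 508.955, 231.304] pointing down, gripper open.
Joint ranges: [-2.78, 2.78], [-0.83, 1.72], [-1.28, 1.37], [-1.9, 2.12], [-1.57, 1.48], [-3.14, 3.14]. Speed limits (rad/s): [2.57, 2.57, 3.14, 3.14, 3.14, 3.14].

INTERFACE

Orientations are given as a unit quaternion [w, x, y, z].
In Python, from plant import ctrl, read_camera gives the robot as it stands.
- The arm moves only by the tool apply_moves, never from a script. Its argument "steps" is text: rows parted by semicolons, each of 7 numbers parted by spaces: the shift along the tool's x, y, z in m, then the turn, a rotation vector about the tool's x, y, z in rad, then the finger opening in m, from 0 to 0.0854. A call has 1 to 20 rows; each row shifts and turns the commanded pose from where the row before left it, along the tool's axes as they then stand; what a row does not reach is not made up. A row lasts 1/8 s, in which the tool goes at most 62.5 mm and 10.7 degrees, less where a joint would pass 70% of its speed; a pose out of reach is approached as far as the arm can. A call is refused whole if a number of a shift passes 0.0625 or a number of a turn 0.188, either way. A call with a gripper value outside its range is refused whole. The fingers move at their own pace and stop on an object; "force" is the grip in N (left out, the last holds). Time passes only in rows, so rows that do not move let the fingers close. It gives the time, the measured TCP pose, the force and the opening at its end, in the units of the state.
- ctrl.observe(): the state, without advancing time (a new reading comes with each control period).
- read_camera(name): name is "side" or "top" or "wrist"; returns a dict with "color" (480x640x3 uint8, red, green, blue), "mtx" (3x3 intrinsics, pixels), "pose" (4x4, takes a point from camera to world coordinates); the wrist camera has in their place "hand_eye" (4x4, takes a point from camera to tool coordinates, whose origin is the TCP and whose axes are the flange's). Camera axes: x right, y down, z forward; pixel columns grow to the right and rows downward; lengths in mm; the calibration is good to about 2 mm. The wrist camera is an equidistant fisheye: a pixel r from the principal point sees the ray r / f radians off the axis. A picture is of the moment at which its call begins: read the wrist's pose just before it. There is no depth.
- ctrl.close_job(): hands the job in, once; it reports no verdict.
The state is a dict: "clock": time; "joint_positions": joint angles; "joint_vel": joint speeds; "tau": joint torques, N m; "tool_pos": TCP position; "tool_rot": TCP orientation; "force": force on the tool from outside, world axes, zero at the start; "wrist_torque": the same for the moment, N m; "grip_width": finger opening in mm.
Only numpy, scipy, OpenCV 4.12 (cv2) and the standard library are available. Lean on these libraries where they do the work, as an engineer would, in place of code of your own. Each camera call takes 0.05 s, during which the arm holds its last target.

## Working session

There is one attempt and no reset: what is moved stays moved. The work goes in short steps, Python scripts to look and compute and a tool call to move; the robot and the scene stay as the last step left them, time stands still between calls to the robot, and variables do not carry over. Pictures are saved under pics/ and viewed, and the job is handed in when it is done.

Besides the shell and the picture viewer there is one more tool, called after ">>>" by a JSON object that holds its "fn" and its "kwargs". apply_moves: Moves the arm, as the interface text tells. Its arguments: {"type":"object","properties":{"steps":{"type":"string"},"force":{"type":"number"}},"required":["steps"]}

```bash
mkdir -p pics; ls; python3 - <<'E'
from plant import ctrl, read_camera
import cv2
s=ctrl.observe(); print(s)
for n in ["side","top","wrist"]:
    c=read_camera(n); cv2.imwrite(f"pics/{n}0.png",c["color"][:,:,::-1]); print(n,c["mtx"],c.get("pose"),c.get("hand_eye"))
E
```

```text
pics
{'clock': 0.0, 'joint_positions': array([ 1.32301142e+00,  2.60688783e-01, -1.39410727e-01,  1.17272823e+00,
       -9.64825772e-06,  1.57080868e+00]), 'joint_vel': array([-1.19676764e-03, -5.02564806e-04,  1.35219188e-03, -4.63399945e-04,
       -6.81915194e-05, -5.38706252e-04]), 'tau': array([ 2.39145738e-03, -4.05682111e+01,  2.53920525e+01,  1.88790844e-02,
       -7.79301035e-05,  2.08939178e-05]), 'tool_pos': array([128.5876209 , 508.27153943, 230.44667846]), 'tool_rot': array([-1.20723585e-04,  1.23581811e-01,  9.92333867e-01, -1.00852030e-03]), 'force': array([-0.37590469,  0.51404339, -0.38236719]), 'wrist_torque': array([-0.00588596,  0.05175381,  0.02198354]), 'grip_width': 85.43815745762768}
side [[484.58237939   0.         305.96631892]
 [  0.         484.58237939 231.73102375]
 [  0.           0.           1.        ]] [[ 9.79667673e-01 -1.33440811e-01  1.49815886e-01  4.47871373e+02]
 [-2.00215134e-01 -6.98088861e-01  6.87448793e-01 -7.20139284e+02]
 [ 1.28510767e-02 -7.03466767e-01 -7.10611960e-01  8.40497425e+02]
 [ 0.00000000e+00  0.00000000e+00  0.00000000e+00  1.00000000e+00]] None
top [[494.9196685    0.         319.77779545]
 [  0.         494.9196685  235.63757479]
 [  0.           0.           1.        ]] [[ 1.83973767e-02 -9.94383881e-01  1.04222045e-01  5.04422407e+02]
 [-9.99797737e-01 -1.74494182e-02  1.00001428e-02 -2.76400557e+01]
 [-8.12536675e-03 -1.04384941e-01 -9.94503777e-01  1.04837500e+03]
 [ 0.00000000e+00  0.00000000e+00  0.00000000e+00  1.00000000e+00]] None
wrist [[371.64829954   0.         315.03379127]
 [  0.         371.64829954 237.17858924]
 [  0.           0.           1.        ]] None [[ 1.51584981e-03 -9.54513068e-01 -2.98165230e-01  7.62110497e+01]
 [ 9.99998255e-01  1.12140544e-03  1.49397373e-03 -1.69159840e-01]
 [-1.09165333e-03 -2.98166974e-01  9.54513103e-01 -1.40772208e+02]
 [ 0.00000000e+00  0.00000000e+00  0.00000000e+00  1.00000000e+00]]
```

View pics/side0.png

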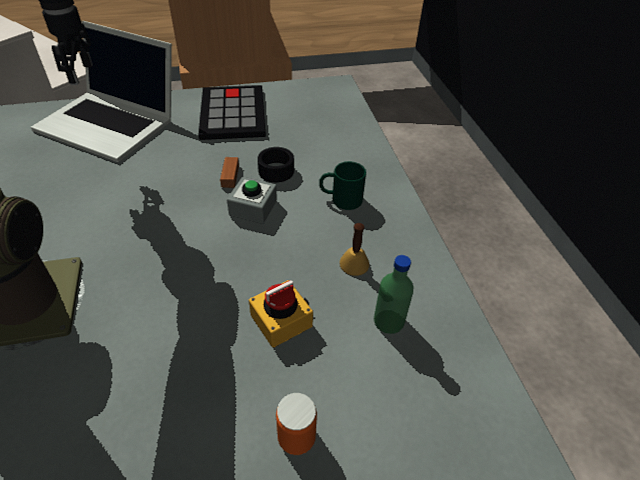

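View pics/top0.png

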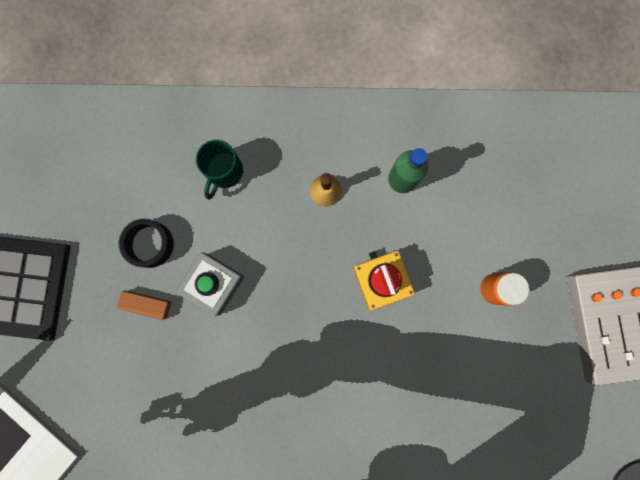

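View pics/wrist0.png

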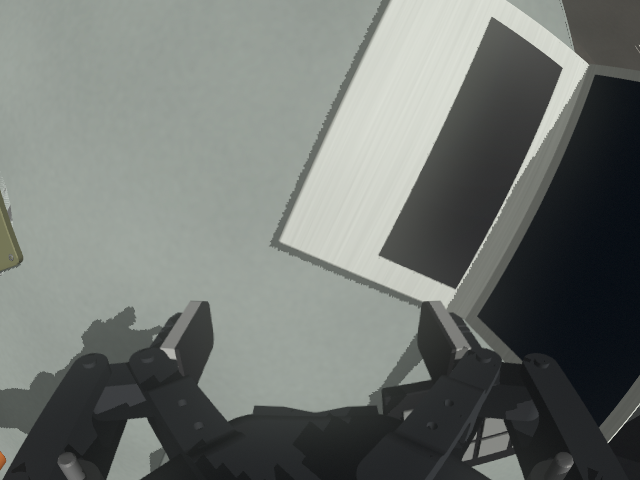

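The top view shows the stop box around (385,280), with the rib white line at roughly (378,265)–(393,294). I'll zoom in on both views to measure it.

```bash
python3 - <<'E'
import cv2
t=cv2.imread("pics/top0.png");s=cv2.imread("pics/side0.png")
a=cv2.resize(t[240:320,340:430],None,fx=7,fy=7,interpolation=cv2.INTER_CUBIC);cv2.imwrite("pics/tz.png",a)
a=cv2.resize(s[270:350,240:325],None,fx=7,fy=7,interpolation=cv2.INTER_CUBIC);cv2.imwrite("pics/sz.png",a)
E
```

```text
(no output)
```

View pics/tz.png

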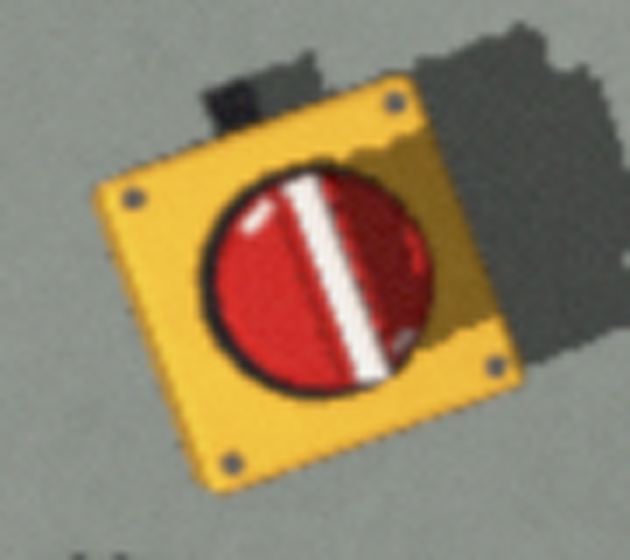

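View pics/sz.png

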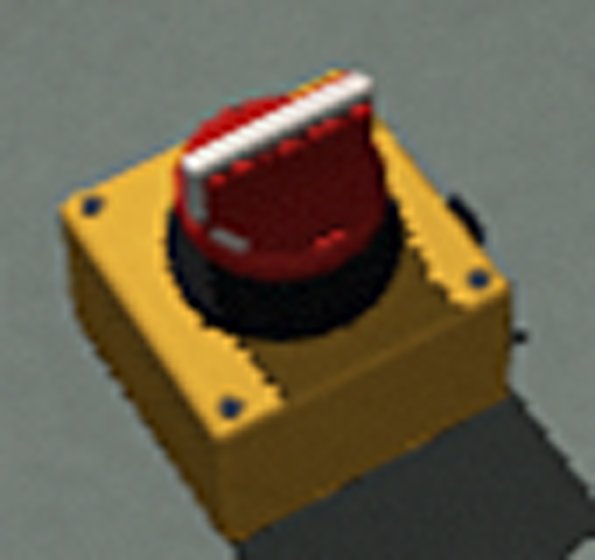

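```bash
cat > h.py <<'E'
import numpy as np, cv2, pickle
from plant import ctrl, read_camera
def bp(c,uv,z):
    uv=np.array(uv,float); d=np.linalg.inv(c["mtx"])@np.array([*uv,1]); P=c["pose"]; d=P[:3,:3]@d; o=P[:3,3]
    return o+d*(z-o[2])/d[2]
def pr(c,p):
    P=np.linalg.inv(c["pose"]); q=c["mtx"]@(P[:3,:3]@np.array(p)+P[:3,3]); return q[:2]/q[2]
E
python3 - <<'E'
from h import *
t=read_camera("top");s=read_camera("side")
T=lambda x,y:((x+.5)/7-.5+340,(y+.5)/7-.5+240)
S=lambda x,y:((x+.5)/7-.5+240,(y+.5)/7-.5+270)
C=[bp(t,T(*p),56) for p in [(97,187),(405,75),(522,380),(213,493)]]
print(np.round(C,1),np.mean(C,0)); 
R=[bp(t,T(*p),112) for p in [(301,175),(374,382)]];print("rib top",np.round(R,1),np.mean(R,0),np.linalg.norm(R[0]-R[1]))
print("head",bp(t,T(323,282),86))
R=[bp(s,S(*p),112) for p in [(188,163),(367,80)]];print("rib side",np.round(R,1),np.mean(R,0),np.linalg.norm(R[0]-R[1]), )
print([bp(s,S(*p),56) for p in [(63,208),(218,437),(511,288)]])
d=R[1]-R[0];print(np.arctan2(d[1],d[0]))
for n,p,z in [("bell",(325,190),30),("bellhandle",(327,180),125),("bottle",(404,183),30),("bcap",(419,157),190),("shaker top",(514,289),100),("mug",(218,160),90)]: print(n,bp(t,p,z))
print(ctrl.observe()["clock"])
E
```

```text
[[ 547.9  -86.2   56. ]
 [ 581.6 -174.1   56. ]
 [ 495.3 -207.4   56. ]
 [ 461.9 -120.    56. ]] [ 521.68475136 -146.90874503   56.        ]
rib top [[ 549.7 -137.8  112. ]
 [ 494.6 -157.7  112. ]] [ 522.13133883 -147.74942427  112.        ] 58.57886947082657
head [ 521.49564508 -147.11766161   86.        ]
rib side [[ 496.2 -159.7  112. ]
 [ 548.4 -140.8  112. ]] [ 522.29314214 -150.28380043  112.        ] 55.57766431014575
[array([ 462.5691658 , -125.77144809,   56.        ]), array([ 494.49272069, -209.80686553,   56.        ]), array([ 582.33220958, -177.2958394 ,   56.        ])]
0.3465948869567868
bell [707.18506229 -26.54440569  30.        ]
bellhandle [707.60367064 -30.10890346 125.        ]
bottle [ 724.80279216 -191.32207741   30.        ]
bcap [ 737.43667216 -192.09330441  190.        ]
shaker top [ 508.39555971 -388.80621056  100.        ]
mug [752.04947022 186.49566933  90.        ]
0.25
```

>>> {"fn": "apply_moves", "kwargs": {"steps": "-0.034 -0.0335 0 0 0 0 0;-0.034 -0.0335 0 0 0 0 0;-0.034 -0.0335 0 0 0 0 0;-0.034 -0.0335 0 0 0 0 0;-0.034 -0.0335 0 0 0 0 0;-0.034 -0.0335 0 0 0 0 0;-0.034 -0.0335 0 0 0 0 0;-0.034 -0.0335 0 0 0 0 0;-0.034 -0.0335 0 0 0 0 0;-0.034 -0.0335 0 0 0 0 0;-0.034 -0.0335 0 0 0 0 0;-0.034 -0.0335 0 0 0 0 0;-0.034 -0.0335 0 0 0 0 0;-0.034 -0.0335 0 0 0 0 0;-0.034 -0.0335 0 0 0 0 0;-0.034 -0.0335 0 0 0 0 0", "force": 20}}

```text
clock: 2.25
tool_pos: [525.3, -145.6, 231.2]
tool_rot: [0.0, 0.124, 0.992, 0.0]
force: [0.2, 0.7, 0.3]
grip_width: 0.0
```

>>> {"fn": "apply_moves", "kwargs": {"steps": "0 0 0 0 0 0.16 0;0 0 0 0 0 0.16 0;0 0 0 0 0 0.16 0;0 0 0 0 0 0.16 0;0 0 0 0 0 0.16 0;0 0 0 0 0 0.16 0;0 0 0 0 0 0 0;0 0 0 0 0 0 0"}}

```text
clock: 3.25
tool_pos: [524.6, -144.1, 231.2]
tool_rot: [-0.0, 0.567, 0.824, -0.0]
force: [-0.6, -0.2, 1.4]
grip_width: -0.2
```

```bash
cat >> h.py <<'E'
from scipy.spatial.transform import Rotation as Rn
def wray(c,uv,s):
    K=c["mtx"];x=(uv[0]-K[0,2])/K[0,0];y=(uv[1]-K[1,2])/K[1,1];r=np.hypot(x,y)
    d=np.array([x/r*np.sin(r),y/r*np.sin(r),np.cos(r)]);H=c["hand_eye"]
    q=s["tool_rot"];R=Rn.from_quat([q[1],q[2],q[3],q[0]]).as_matrix()
    return R@H[:3,3]+s["tool_pos"],R@H[:3,:3]@d
def wbp(c,uv,s,z):
    o,d=wray(c,uv,s);return o+d*(z-o[2])/d[2]
E
python3 - <<'E'
from h import *
s=ctrl.observe();c=read_camera("wrist");pickle.dump((s,c),open("w1.pkl","wb"))
print(s["tool_pos"],s["tool_rot"],s["joint_positions"])
cv2.imwrite("pics/w1.png",c["color"][:,:,::-1]);cv2.imwrite("pics/s1.png",read_camera("side")["color"][:,:,::-1])
E
```

```text
[ 524.62721926 -144.05390475  231.22506061] [-1.03171029e-04  5.66928030e-01  8.23767320e-01 -1.89597257e-05] [-2.67997657e-01  2.92878083e-01 -9.20295262e-02  1.18609606e+00
  3.19805729e-05  9.37546101e-01]
```

View pics/w1.png

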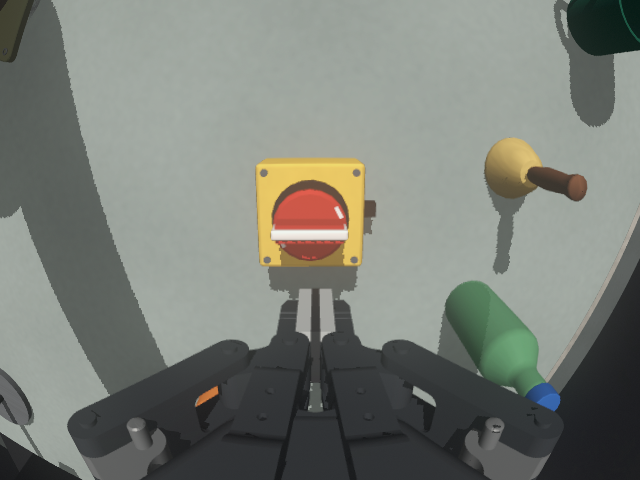

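View pics/s1.png

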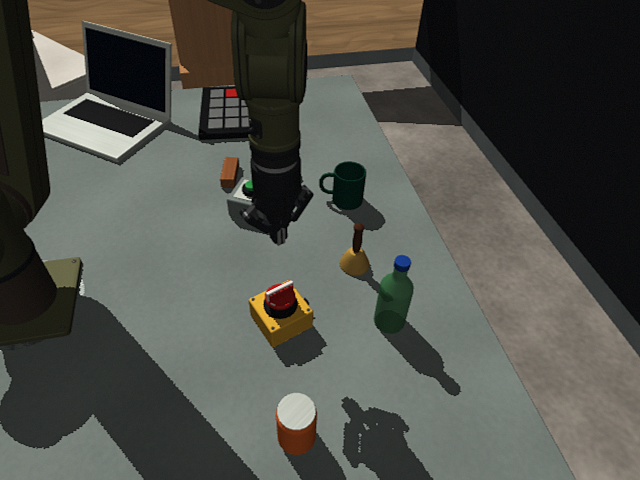

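The wrist view shows the rib's white top from (271,234) to (348,235), parallel to the tool's y axis. The closed fingertips are near (316,290).

```bash
python3 - <<'E'
from h import *
s,c=pickle.load(open("w1.pkl","rb"))
R=[wbp(c,p,s,112) for p in [(270.5,234.5),(348.5,235)]];print(R,np.mean(R,0),np.linalg.norm(R[1]-R[0]));d=R[1]-R[0];print(np.arctan2(d[1],d[0]))
C=[wbp(c,p,s,56) for p in [(257,162),(365,163),(363,266),(259,266)]];print(np.round(C,1),np.mean(C,0))
# in tool frame
q=s["tool_rot"];M=Rn.from_quat([q[1],q[2],q[3],q[0]]).as_matrix()
print("target in tool", M.T@(np.mean(R,0)-s["tool_pos"]), M.T@(np.array([522,-148,112])-s["tool_pos"]))
a=cv2.resize(c["color"][150:320,240:390,::-1],None,fx=3.5,fy=3.5);cv2.imwrite("pics/wz.png",a)
E
```

```text
[array([ 495.23776258, -158.37451512,  112.        ]), array([ 548.83034264, -138.20006378,  112.        ])] [ 522.03405261 -148.28728945  112.        ] 57.26406485426756
0.3600335268887674
[[ 462.3 -119.8   56. ]
 [ 548.8  -87.6   56. ]
 [ 583.9 -175.    56. ]
 [ 494.5 -209.4   56. ]] [ 522.38179067 -147.92336467   56.        ]
target in tool [ -3.04558525  -3.91653584 119.22519152] [ -2.76508418  -3.84572657 119.22522268]
```

View pics/wz.png

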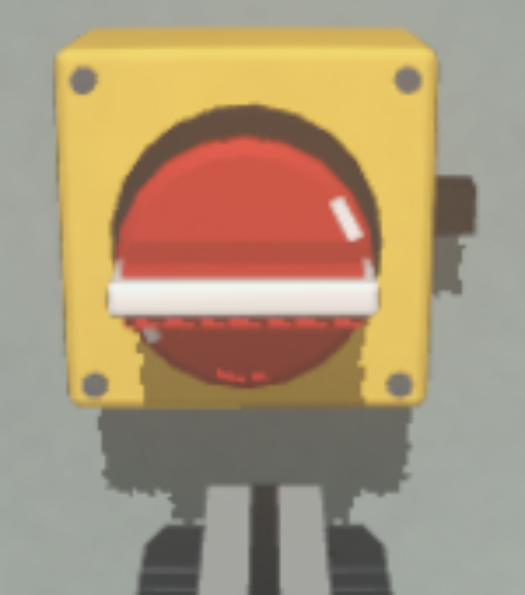

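>>> {"fn": "apply_moves", "kwargs": {"steps": "-0.003 -0.0039 0.03 0 0 0 0;0 0 0.04 0 0 0 0;0 0 0.03 0 0 0 0;0 0 0.012 0 0 0 0;0 0 0.004 0 0 0 0;0 0 0 0 0 0 0"}}

```text
clock: 4.1
tool_pos: [522.9, -148.5, 116.2]
tool_rot: [0.001, 0.568, 0.823, 0.0]
force: [0.2, 0.3, -0.1]
grip_width: 0.0
```

>>> {"fn": "apply_moves", "kwargs": {"steps": "0 0 0.002 0 0 0 0;0 0 0.002 0 0 0 0;0 0 0.001 0 0 0 0;0 0 0.001 0 0 0 0;0 0 0.001 0 0 0 0;0 0 0.001 0 0 0 0;0 0 0 0 0 0 0"}}

```text
clock: 4.97
tool_pos: [521.8, -148.2, 106.9]
tool_rot: [-0.0, 0.568, 0.823, -0.0]
force: [-0.5, 0.8, -0.3]
grip_width: -0.1
```

>>> {"fn": "apply_moves", "kwargs": {"steps": "0 0 0.001 0 0 0 0;0 0 0.001 0 0 0 0;0 0 0.001 0 0 0 0;0 0 0 0 0 0 0;0 0 0 0 0 0 0"}}

```text
clock: 5.6
tool_pos: [522.3, -148.3, 105.8]
tool_rot: [0.001, 0.568, 0.823, 0.0]
force: [-1.4, 1.1, 11.3]
grip_width: -0.0
```

Contact at 105.8 mm with 11 N means the head is on the hard stop. I'll lift and check the latch.

>>> {"fn": "apply_moves", "kwargs": {"steps": "0 0 -0.01 0 0 0 0;0 0 -0.02 0 0 0 0;0 0 -0.03 0 0 0 0;-0.05 0 -0.03 0 0 0 0;-0.02 0 0 0 0 0 0;0 0 0 0 0 0 0"}}

```text
clock: 6.35
tool_pos: [547.0, -214.7, 193.6]
tool_rot: [-0.0, 0.569, 0.823, 0.0]
force: [0.4, 0.5, 0.0]
grip_width: 0.1
```

```bash
python3 - <<'E'
from h import *
s=ctrl.observe();c=read_camera("wrist");pickle.dump((s,c),open("w2.pkl","wb"))
print(s["tool_pos"],s["clock"])
S=read_camera("side")["color"][270:350,240:325,::-1]
a=cv2.resize(S,None,fx=6,fy=6,interpolation=cv2.INTER_CUBIC)
b=cv2.imread("pics/side0.png")[270:350,240:325];b=cv2.resize(b,None,fx=4.5,fy=4.5,interpolation=cv2.INTER_CUBIC)
a=cv2.resize(S,None,fx=4.5,fy=4.5,interpolation=cv2.INTER_CUBIC)
cv2.imwrite("pics/s2.png",np.hstack([b,a]));cv2.imwrite("pics/w2.png",c["color"][:,:,::-1])
E
```

```text
[ 547.0144181  -214.72409844  193.56266388] 6.35
```

View pics/s2.png

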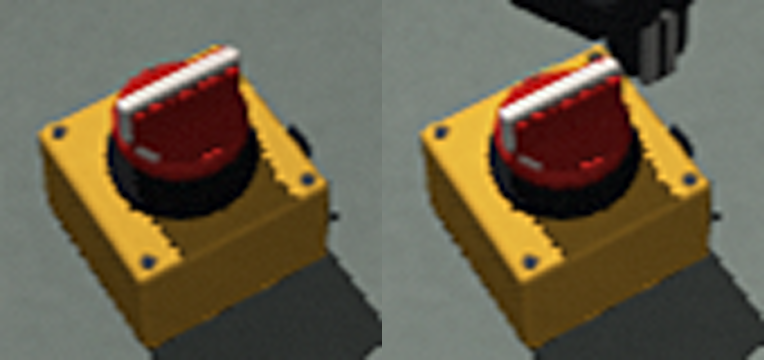

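View pics/w2.png

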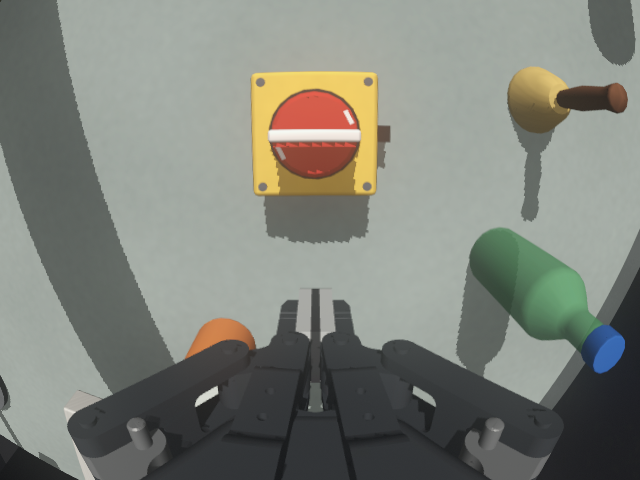

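The side crops show the rib about 2 px lower and untwisted, so the head is latched. Next I put the closed fingers beside the near half of the rib, on its −y side.

>>> {"fn": "apply_moves", "kwargs": {"steps": "0.02 -0.02 0 0 0 0 0;0.021 0 0.02 0 0 0 0;0 0 0.04 0 0 0 0;0 0 0.03 0 0 0 0;0 0 0.0105 0 0 0 0;0 0 0 0 0 0 0;0 0 0 0 0 0 0"}}

```text
clock: 7.32
tool_pos: [514.6, -182.6, 94.9]
tool_rot: [0.001, 0.568, 0.823, 0.0]
force: [1.3, 0.1, -0.4]
grip_width: -0.1
```

```bash
python3 - <<'E'
from h import *
s=ctrl.observe();p=s["tool_pos"]-[522,-148,0];a=.362
print(s["tool_pos"],s["tool_rot"],"u,n",p[0]*np.cos(a)+p[1]*np.sin(a),-p[0]*np.sin(a)+p[1]*np.cos(a))
c=read_camera("wrist");cv2.imwrite("pics/w3.png",c["color"][:,:,::-1])
E
```

```text
[ 514.56517963 -182.61918659   94.8953138 ] [8.94096194e-04 5.67753155e-01 8.23198330e-01 2.54727173e-04] u,n -19.213195614290548 -29.742524246124418
```

View pics/w3.png

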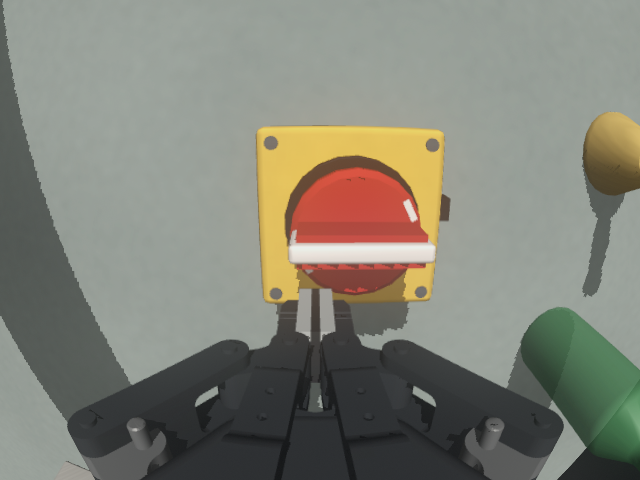

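>>> {"fn": "apply_moves", "kwargs": {"steps": "0.004 0 0.002 0 0 0 0;0.004 0 0 0 0 0 0;0.001 0 0 0 0 0 0;0.001 0 0 0 0 0 0;0.001 0 0 0 0 0 0;0 0 0 0 0 0 0"}}

```text
clock: 8.12
tool_pos: [509.8, -172.6, 91.9]
tool_rot: [0.0, 0.568, 0.823, -0.0]
force: [-0.3, -1.8, 0.6]
grip_width: 0.2
```

>>> {"fn": "apply_moves", "kwargs": {"steps": "0.001 0 0 0 0 0 0;0.002 -0.0017 0 0 0 0.1 0;0.002 -0.0017 0 0 0 0.1 0;0.002 -0.0017 0 0 0 0.1 0;0 0 0 0 0 0 0"}}

```text
clock: 8.75
tool_pos: [504.1, -169.6, 92.2]
tool_rot: [0.003, 0.685, 0.728, -0.001]
force: [1.0, -7.9, -1.1]
grip_width: 0.8
```

```bash
python3 - <<'E'
from h import *
s=ctrl.observe();print(s["tool_pos"],s["force"],s["wrist_torque"])
c=read_camera("wrist");cv2.imwrite("pics/w4.png",c["color"][:,:,::-1])
E
```

```text
[ 504.12093304 -169.56357729   92.22358759] [ 1.01133848 -7.93774135 -1.1490424 ] [-1.67018391 -0.13902987  0.05218543]
```

View pics/w4.png

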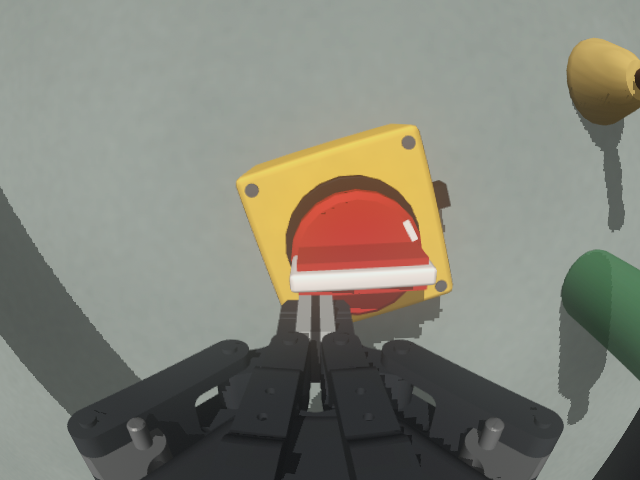

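The rib follows the finger (about 0.25 rad, 8 N). Keep turning.

>>> {"fn": "apply_moves", "kwargs": {"steps": "0.0023 -0.0017 0 0 0 0.1 0;0.0023 -0.0017 0 0 0 0.1 0;0 0 0 0 0 0 0;0 0 0 0 0 0 0"}}

```text
clock: 9.3
tool_pos: [500.2, -164.2, 92.8]
tool_rot: [0.002, 0.754, 0.657, -0.001]
force: [-0.8, -4.7, 3.3]
grip_width: -0.1
```

```bash
python3 - <<'E'
from h import *
s=ctrl.observe();print(s["tool_pos"],s["force"],s["wrist_torque"])
c=read_camera("wrist");cv2.imwrite("pics/w5.png",c["color"][:,:,::-1])
S=read_camera("side")["color"][250:350,240:345,::-1]
cv2.imwrite("pics/s5.png",cv2.resize(S,None,fx=6,fy=6,interpolation=cv2.INTER_CUBIC))
E
```

```text
[ 500.23239266 -164.20394665   92.7716141 ] [-0.8273779  -4.68415939  3.27688394] [-0.91288133  0.14594632  0.00229982]
```

View pics/w5.png

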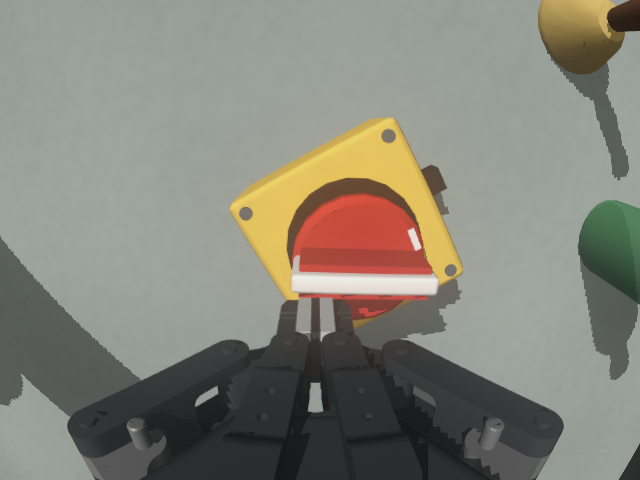

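View pics/s5.png

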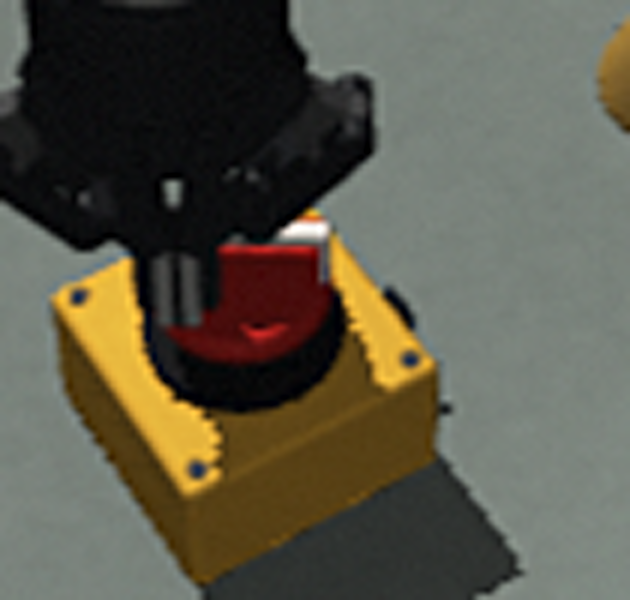

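The rib is at about 0.45 rad and there is an upward rub of about 3 N, so the head is camming up. Continue.

>>> {"fn": "apply_moves", "kwargs": {"steps": "0.0021 -0.0018 0 0 0 0.1 0;0 0 0 0 0 0 0;0.0021 -0.0018 0 0 0 0.1 0;0 0 0 0 0 0 0;0 0 0 0 0 0 0"}}

```text
clock: 10.02
tool_pos: [497.6, -159.2, 92.1]
tool_rot: [0.002, 0.815, 0.579, -0.001]
force: [0.9, -7.0, 1.1]
grip_width: 0.2
```

```bash
python3 - <<'E'
from h import *
s=ctrl.observe();print(s["tool_pos"],s["tool_rot"],s["force"],s["wrist_torque"])
c=read_camera("wrist");cv2.imwrite("pics/w6.png",c["color"][:,:,::-1])
S=read_camera("side")["color"][250:350,240:345,::-1]
cv2.imwrite("pics/s6.png",cv2.resize(S,None,fx=6,fy=6,interpolation=cv2.INTER_CUBIC))
E
```

```text
[ 497.60157143 -159.22213975   92.09695845] [ 1.87267223e-03  8.15383057e-01  5.78918531e-01 -5.46401342e-04] [ 0.86699727 -6.9740952   1.09371071] [-1.41739045 -0.07728748 -0.07436223]
```

View pics/w6.png

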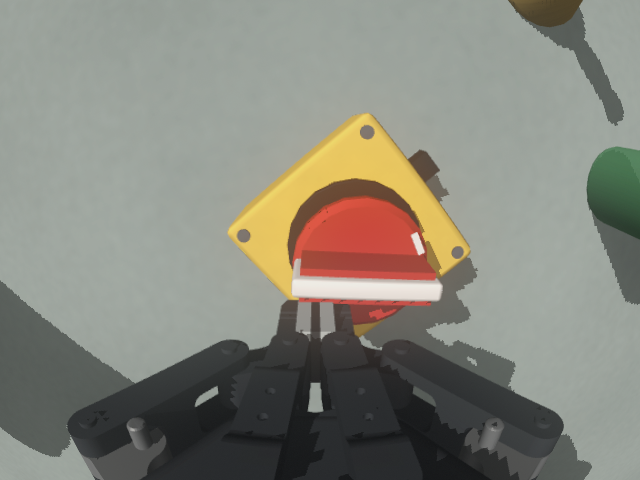

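View pics/s6.png

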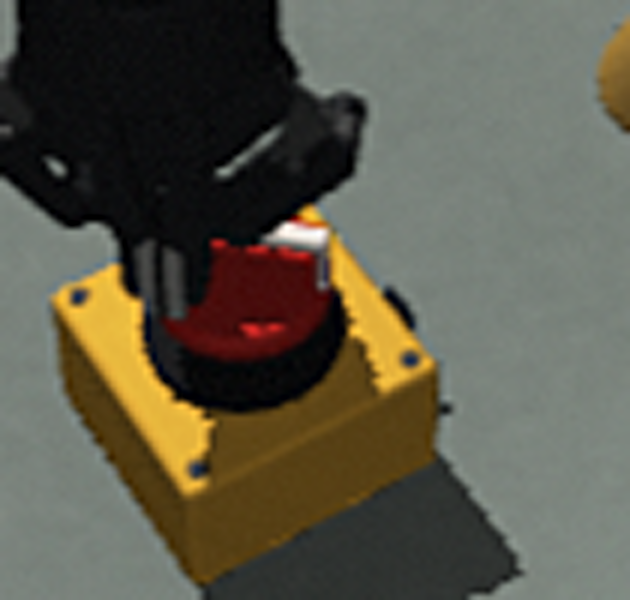

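>>> {"fn": "apply_moves", "kwargs": {"steps": "0.0015 -0.001 0 0 0 0.06 0;0 0 0 0 0 0 0;0.0015 -0.001 0 0 0 0.04 0;0 0 0 0 0 0 0;0 0 0 0 0 0 0"}}

```text
clock: 10.75
tool_pos: [496.6, -158.0, 92.2]
tool_rot: [0.004, 0.844, 0.537, -0.002]
force: [-0.4, -12.5, 0.5]
grip_width: -0.4
```

```bash
python3 - <<'E'
from h import *
s=ctrl.observe();print(s["tool_pos"],s["tool_rot"],s["force"],s["wrist_torque"])
c=read_camera("wrist");cv2.imwrite("pics/w7.png",c["color"][:,:,::-1])
S=read_camera("side")["color"][250:350,240:345,::-1]
cv2.imwrite("pics/s7.png",cv2.resize(S,None,fx=6,fy=6,interpolation=cv2.INTER_CUBIC))
E
```

```text
[ 496.61712932 -158.02637165   92.17321979] [ 0.00389224  0.84356901  0.53700241 -0.00213938] [ -0.35577041 -12.52905906   0.48182269] [-2.60733173  0.0679072  -0.03333971]
```

View pics/w7.png

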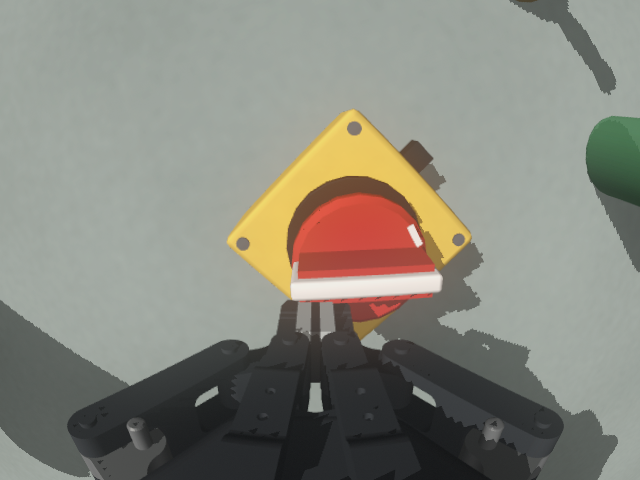

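View pics/s7.png

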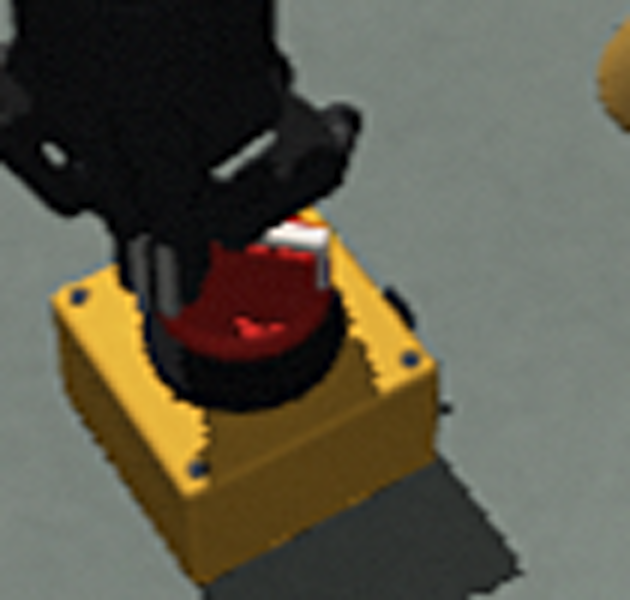

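```bash
python3 - <<'E'
from h import *
c=read_camera("side")
for z in (106,112):
  for t in (0,.55,.65,.75):
    a=.362-t; u=np.array([np.cos(a),np.sin(a)]);n=np.array([-u[1],u[0]]); o=np.array([522,-149.5])
    q=[(pr(c,[*(o+29*u+k*n),z])-[240,250]+.5)*6-.5 for k in(4,-4)]
    print(z,t,np.round(q,1).tolist())
b=cv2.imread("pics/side0.png")[250:350,240:345];cv2.imwrite("pics/s0b.png",cv2.resize(b,None,fx=6,fy=6,interpolation=cv2.INTER_CUBIC))
E
```

```text
106 0 [[309.4, 187.8], [322.3, 204.4]]
106 0.55 [[329.0, 223.4], [328.9, 243.4]]
106 0.65 [[329.8, 230.7], [327.2, 250.6]]
106 0.75 [[329.6, 238.0], [324.5, 257.7]]
112 0 [[309.3, 176.0], [322.2, 192.6]]
112 0.55 [[328.9, 211.7], [328.9, 231.6]]
112 0.65 [[329.7, 218.9], [327.1, 238.9]]
112 0.75 [[329.6, 226.2], [324.4, 246.0]]
```

View pics/s0b.png

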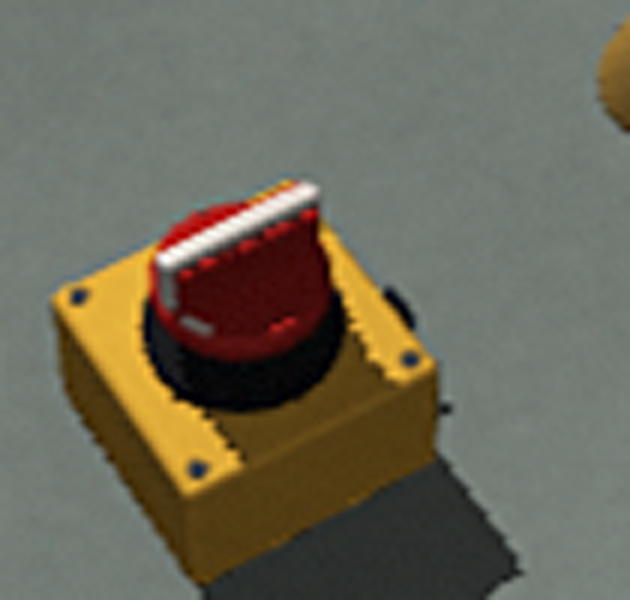

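The corners seen at (328,228) and (325,250) match z≈112 (up) at about 0.75 rad, and the lower edge of the head is back at its initial row. It has popped up. I'll back off so the spring turns it home.

>>> {"fn": "apply_moves", "kwargs": {"steps": "-0.004 0 0 0 0 0 0;-0.006 0 0 0 0 0 0;-0.01 0 0 0 0 0 0;-0.015 0 0 0 0 0 0;-0.02 0 0 0 0 0 0;-0.01 0 -0.03 0 0 0 0;0 0 -0.05 0 0 0 0;-0.05 0 -0.05 0 0 0 0;-0.05 0 0 0 0 0 0;0 0 0 0 0 0 0;0 0 0 0 0 0 0"}}

```text
clock: 12.28
tool_pos: [427.9, -298.1, 215.6]
tool_rot: [-0.001, 0.844, 0.537, 0.0]
force: [0.5, 0.5, -0.1]
grip_width: -0.1
```

```bash
python3 - <<'E'
from h import *
s=ctrl.observe();print(s["tool_pos"],s["force"],s["clock"])
for n in("top","side"):
  c=read_camera(n)["color"][:,:,::-1];cv2.imwrite(f"pics/{n}8.png",c)
  o=cv2.imread(f"pics/{n}0.png")
  f=(lambda i:i[240:320,340:430]) if n=="top" else (lambda i:i[270:350,240:330])
  cv2.imwrite(f"pics/{n}8z.png",np.hstack([cv2.resize(f(i),None,fx=4.4,fy=4.4,interpolation=cv2.INTER_CUBIC) for i in(o,c)]))
  print(n,np.abs(f(o).astype(int)-f(c)).mean())
E
```

```text
[ 427.86520296 -298.09572779  215.57135687] [ 0.51446509  0.52152548 -0.06075774] 12.275
top 6.26287037037037
side 24.190555555555555
```

View pics/side8z.png

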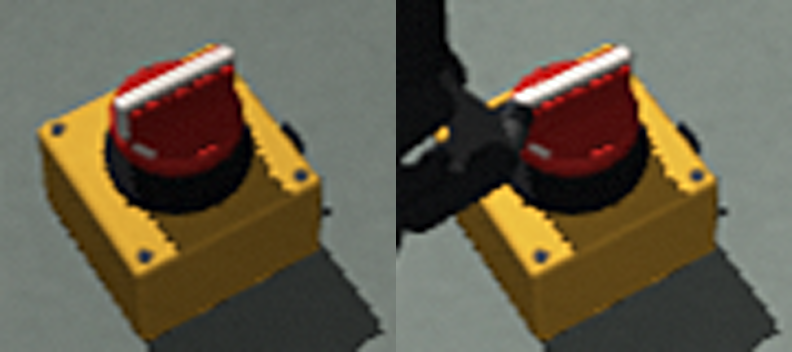

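View pics/top8.png

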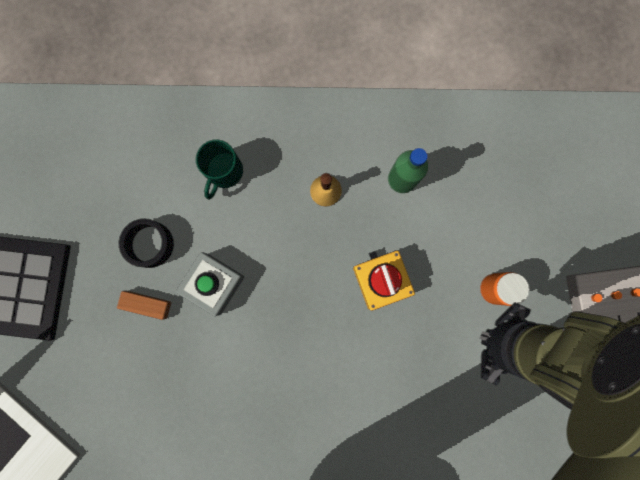

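View pics/side8.png

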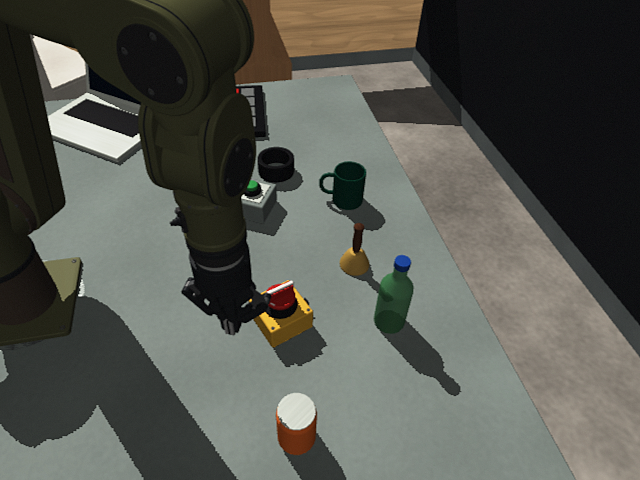

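The mushroom matches its starting pose in both views: up, with the rib back at its rest angle. Everything loose is at its starting pixels, and the arm is clear. Handing in.

```bash
python3 -c "
from plant import ctrl
print(ctrl.close_job(), ctrl.observe()['clock'])"
```

```text
the job is handed in; nothing more can be done
the job is handed in; nothing more can be done
```

The emergency stop test is done and handed in at about 12.4 s; the hand-in gives no verdict.

- **Press:** I pushed down on the rib with the closed fingers until they met about 11 N at the hard stop. The side camera then showed the head latched and untwisted.
- **Twist:** I pushed one side of the rib clockwise with the closed fingers to about 0.75 rad, close to its hard stop. Side force was mostly 5–8 N and 12.5 N at the end. The rib corners in the side view then fitted the "up" height.
- **Last checks:** After I backed off, the top and side views showed the mushroom up and the rib back at its rest angle. The green button was up, the loose things were at their starting pixels, and the arm was clear with wrist force at its noise level.

The joint values can't be read directly, so the latch and the jump up are judged from pictures and forces only. No check failed or disagreed. In the final side view the gripper hid part of the box, so there I relied on the clear top view.

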